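# Pulse the glaze mill: hang up its dust cover, fit the bayonet lid and hold it at half-way

### The job

Take the yellow dust cover off the glaze mill and hang it by its eye on the hook of the stand. Then push the blue bayonet lid fully home in the mill and twist it clockwise (seen from above) against the spring until the mill's orange pointers stand at the green half-way marks, never on to the red lock marks, and finish while still gripping the lid and holding it there. Do not push the jar, the bowl or the tile stack about.

Things in the scene. Friction and masses are not known exactly. Their poses are not given: they have to be found in the camera images.
- mill: Fixed grey round mill, 140 mm wide; origin under its centre on the table, z up. On its shoulder (z 72 mm, radius 52 to 64) are white start, green half-way and red lock marks, one set clockwise from the mill's own +y, one from its -y; white marks at its +x and -x show where the lid's lugs enter
- mill_mouth (a point): Centre of the mouth, on the flat top of the mill's aluminium collar (outer radius 50 mm), 100 mm above the table; axes as the mill's. The mouth has radius 33 in a flange z 88 to 100 and widens into two lug gaps 18 mm wide, 43 mm out, at the mill's own +x and -x. Below the flange lies the black drive ring, z 73 to 86
- drive_ring (a joint): Turn of the mill's black inner ring by the lid's lugs, rad, clockwise from above: 0 at rest (its two 16 mm lug slots under the flange's gaps), 0.6 middle of green (0.46 to 0.74), 1.2 lock, a hard stop. A spring drives it back to 0 (0.03 N m at 0, 0.08 at 0.6), so a lid let go turns back. Its two orange pointers show outside the collar, at the mill's +y and -y when 0
- lid: Loose blue bayonet lid, about 0.15 kg; origin at the centre of its underside, z up. Black plug radius 29 mm, z 0 to 24; two steel lugs at its foot on the lid's +x and -x, out to radius 40, 10 mm wide, z 0 to 8; blue disc radius 46, z 24 to 32. Starts upright on its plug on the table. Fully home the disc lies on the collar: origin 76 mm above the mill's
- lid_bar (a point): Centre of the lid's blue grip bar, 49 mm above the lid's origin: bar 60 mm long along the lid's x (in line with the lugs), 14 mm wide, z 32 to 66. The lid fits either way round (half turn). The lugs have 3 mm play each side in the ring's slots, so the ring follows the lid about 0.09 rad late
- cover: Loose yellow dust cover, about 0.1 kg, a 5 mm plate; origin at the centre of the underside of its disc (radius 46 mm), z up; a 40 mm wide tail runs along +x to 94 mm. A wooden rib stands on it, x -15 to 35 mm, 12 mm wide, z 5 to 37. Starts flat on the mill's collar (origin 100 mm above the table); centre of mass about 10 mm along +x
- hook: Fixed hook stand; origin under its upright on the table, base 110 x 130 x 12 mm. Its red 8 mm rod goes up to an arm 60 mm long along the stand's -x, rod centre 190 mm high, that ends turned straight up 25 mm. A cover lowered flat, eye over the upturned end and disc further out (stand's -x), then let go, swings down and hangs
- cover_eye (a point): Centre of the 22 mm round hole in the cover's tail, 75 mm along the cover's +x from its origin, at half the plate's thickness
- hook_tip (a point): Topmost point of the red hook's upturned end, 219 mm above the table
- jar: Bystander: closed terracotta jar with yellow cap, 68 mm wide, 75 mm high; origin under its centre
- chip_bowl: Bystander: terracotta bowl of tile chips, 100 mm wide, about 43 mm high; origin under its centre
- tile_stack: Bystander: stack of three 100 mm square tiles, 36 mm high; origin under its centre

How it is judged:
By the outcome, as a careful person would: the job done as asked, in the order asked, and still so for the second after the job is handed in, while the arm keeps its last pose, push and grip.
It also fails if it takes over 61 s, if anything falls off the work surface, if the arm or the gripper's body presses on something with over 40 N, if the wrist force passes 120 N, or if a joint passes its speed limit or range.

### The arm

A 6-joint arm with a two-finger parallel gripper is mounted at the origin on the work surface. World frame = base frame: x ahead of the robot, y to its left, z up, the work surface at z = 0. Lengths are in m, angles in rad, forces in N, time in s.
With the tool pointing down it reaches from about 0.375 to 0.975 m from the base axis. Payload 3.8 kg.
Tool frame: the origin (TCP) lies on the centre line of the jaws, within the pads' length; the fingertips stand 19 mm ahead of it and the grasp point (between the pads) is the TCP; z points along the fingers, y is the line along which they close (so a half turn about z gives the same grasp; the last joint's range is limited). The gripper opens to 88 mm and grips with 3 to 60 N. Pads are 18 mm wide; open, the fingers measure 123 mm over their backs; the gripper's body (75 mm by 187 mm) begins 45 mm behind the grasp point.
Start: joints at [1.244, 0.264, 1.604, -0, 1.274, -0.037], TCP at [0.193, 0.647, 0.258] pointing down, gripper open.
Joint ranges: [-2.63, 2.63], [-0.94, 2.18], [0.31, 2.57], [-1.31, 4.45], [0, 2.66], [-2.55, 2.55]. Speed limits (rad/s): [2.57, 2.57, 3.14, 3.14, 3.14, 3.14].

### API

Orientations are given as a rotation vector (axis times angle).
In Python, from cell import bot gives the robot as it stands.
- The arm moves only by the tool jog_arm, never from a script. Its argument "moves" is a list of rows, each an object with "translation": the shift along the tool's x, y, z in mm, a list of three; "roll": the turn about the tool's z in rad. In form: [{"translation": [dx, dy, dz], "roll": roll}, ...]. A call has 1 to 10 rows; each row shifts and turns the commanded pose from where the row before left it, along the tool's axes as they then stand; what a row does not reach is not made up. A row lasts 1/12 s, in which the tool goes at most 41.7 mm and 7.16 degrees, less where a joint would pass 70% of its speed; a pose out of reach is approached as far as the arm can. A call with a gripper value outside its range is refused whole. "gripper" is the finger opening in mm, from 0 to 88.1, set as the call begins (left out, the last holds). The fingers move at their own pace and stop on an object; "squeeze" is the grip in N (left out, the last holds). Time passes only in rows, so rows that do not move let the fingers close. It gives the time, the measured TCP pose, the force, the opening and the grip force at its end, in the units of the state.
- bot.state(): the state, without advancing time (a new reading comes with each control period).
- bot.camera(name): name is "scene" or "side" or "wrist"; returns the picture (480x640x3 uint8, red, green, blue); there is no depth.
- bot.camera_info(name): a dict with "camera_matrix" (3x3 intrinsics, pixels), "T" (4x4, takes a point from camera to world coordinates); the wrist camera has in their place "tool_from_camera" (4x4, takes a point from camera to tool coordinates, whose origin is the TCP and whose axes are the flange's). Camera axes: x right, y down, z forward; pixel columns grow to the right and rows downward; lengths in m; the calibration is good to about 2 mm. The wrist camera is an equidistant fisheye: a pixel r from the principal point sees the ray r / f radians off the axis. A picture is of the moment at which its call begins: read the wrist's pose just before it. camera_info takes no time and is no camera call.
- bot.close_job(): hands the job in; it is judged then, once.
The state is a dict: "t": time; "qpos": joint angles; "qd": joint speeds; "tau": joint torques, N m; "tcp_pos": TCP position; "eef_rot": TCP orientation; "contact_force": force on the tool from outside, world axes, zero at the start; "moment": the same for the moment, N m; "opening": finger opening in m; "grasp_force": force on a finger pad.
Only numpy, scipy, OpenCV 4.12 (cv2) and the standard library are available. Lean on these libraries where they do the work, as an engineer would, in place of code of your own. Each camera call takes 0.05 s, during which the arm holds its last target. There are 200 camera calls.

## Working session

There is one attempt and no reset: what is moved stays moved. The work goes in short steps, Python scripts to look and compute and a tool call to move; the robot and the scene stay as the last step left them, time stands still between calls to the robot, and variables do not carry over. Pictures are saved under pics/ and viewed, at most 10 in all, crops included, and the job is handed in when it is done.

Besides the shell and the picture viewer there is one more tool, called after ">>>" by a JSON object that holds its "fn" and its "kwargs". jog_arm: Moves the arm, as the interface text tells. Its arguments: {"type":"object","properties":{"moves":{"type":"array","items":{"type":"object","properties":{"translation":{"type":"array","items":{"type":"number"}},"roll":{"type":"number"}}}},"gripper":{"type":"number"},"squeeze":{"type":"number"}},"required":["moves"]}

```bash
mkdir -p pics; ls; python3 - <<'E'
from cell import bot
import cv2,numpy as np
s=bot.state();print(s)
for n in("scene","side","wrist"):
    im=bot.camera(n);cv2.imwrite(f"pics/{n}0.png",im[:,:,::-1]);i=bot.camera_info(n)
    print(n,{k:np.round(v,4).tolist() if not isinstance(v,str) else v for k,v in i.items()})
E
```

```text
pics
{'t': 0.0, 'qpos': array([ 1.24412256e+00,  2.64729893e-01,  1.60531945e+00, -4.62142893e-05,
        1.27372397e+00, -3.68817115e-02]), 'qd': array([ 2.05354532e-03,  8.89292297e-04, -2.38692759e-05,  1.47265123e-03,
        1.59138151e-03,  2.46827238e-04]), 'tau': array([ 3.85211533e-04, -5.02094722e+01, -3.56877565e+01,  7.30068167e-02,
        2.89754552e-02, -1.62016554e-04]), 'tcp_pos': array([0.19267694, 0.64623428, 0.2564331 ]), 'eef_rot': array([-0.45354113, -3.10832585,  0.0033811 ]), 'contact_force': array([ 0.03712599, -0.0302093 ,  0.03184665]), 'moment': array([-0.03705979, -0.01298402,  0.00171635]), 'grasp_force': 0.0, 'opening': 0.08806416050441514}
scene {'camera_matrix': [[518.0058, 0.0, 314.72], [0.0, 518.0058, 239.0263], [0.0, 0.0, 1.0]], 'T': [[-0.0178, 0.728, -0.6853, 1.476], [0.9997, 0.0234, -0.0011, 0.088], [0.0152, -0.6851, -0.7283, 1.0795], [0.0, 0.0, 0.0, 1.0]]}
side {'camera_matrix': [[521.102, 0.0, 317.6109], [0.0, 521.102, 254.0094], [0.0, 0.0, 1.0]], 'T': [[0.9975, -0.0423, 0.0564, 0.4978], [-0.0702, -0.6717, 0.7375, -0.8903], [0.0067, -0.7396, -0.673, 1.0088], [0.0, 0.0, 0.0, 1.0]]}
wrist {'camera_matrix': [[371.6483, 0.0, 317.4614], [0.0, 371.6483, 237.4079], [0.0, 0.0, 1.0]], 'tool_from_camera': [[-0.0003, -0.9602, -0.2794, 0.0718], [1.0, -0.0006, 0.0012, -0.0012], [-0.0014, -0.2794, 0.9602, -0.1265], [0.0, 0.0, 0.0, 1.0]]}
```

View pics/scene0.png

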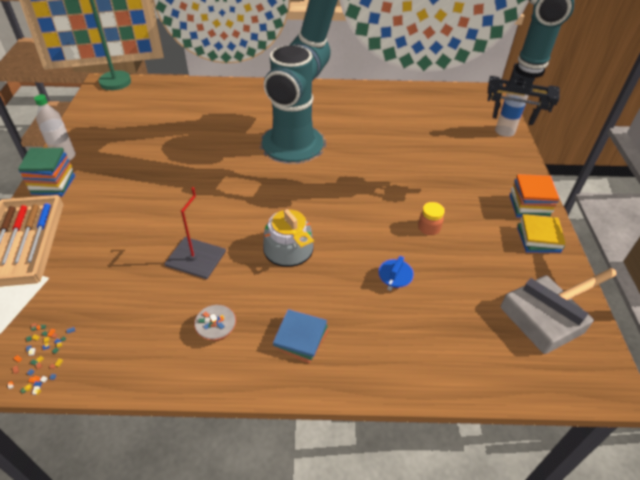

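View pics/side0.png

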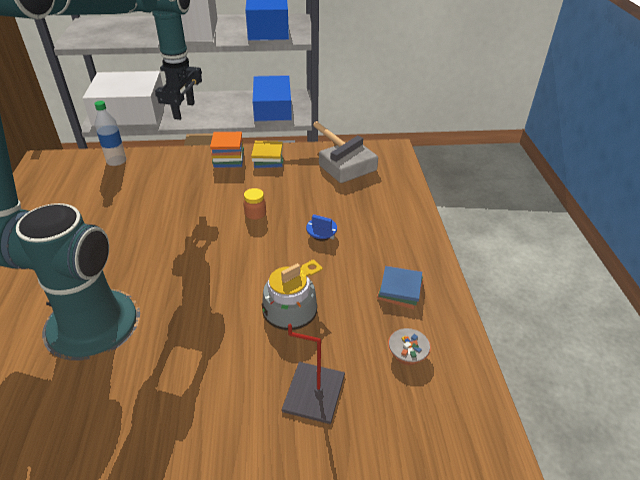

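Scene view: mill and cover at about (288,237), lid (396,272), hook tip (194,190), jar (432,218). Side view: mill (290,295), lid (321,228), hook tip (290,327), with the arm running left from its upright at (320,341).

```bash
cat > h.py <<'E'
from cell import bot
import cv2,numpy as np
from scipy.spatial.transform import Rotation as R
def pic(n):
    s=bot.state(); im=bot.camera(n); i=bot.camera_info(n)
    if n=="wrist":
        T=np.eye(4);T[:3,:3]=R.from_rotvec(s["eef_rot"]).as_matrix();T[:3,3]=s["tcp_pos"];T=T@np.array(i["tool_from_camera"])
    else:T=np.array(i["T"])
    return im,(n,np.array(i["camera_matrix"]),T)
def ray(c,p):
    n,K,T=c;d=np.array([(p[0]-K[0,2])/K[0,0],(p[1]-K[1,2])/K[1,1],1.])
    if n=="wrist":
        r=np.hypot(*d[:2]);d=np.array([*(d[:2]*np.sin(r)/max(r,1e-9)),np.cos(r)])
    d=T[:3,:3]@d;return T[:3,3],d/np.linalg.norm(d)
def onz(c,p,z):
    o,d=ray(c,p);return o+d*(z-o[2])/d[2]
def tri(rs):
    A=sum(np.eye(3)-np.outer(d,d) for o,d in rs);b=sum((np.eye(3)-np.outer(d,d))@o for o,d in rs)
    x=np.linalg.solve(A,b);return x,[np.linalg.norm(np.cross(x-o,d)) for o,d in rs]
def mask(im,lo,hi):
    return cv2.inRange(cv2.cvtColor(im,cv2.COLOR_RGB2HSV),lo,hi)
def blobs(m,amin=20):
    cs,_=cv2.findContours(m,cv2.RETR_EXTERNAL,cv2.CHAIN_APPROX_NONE)
    return sorted([c[:,0] for c in cs if cv2.contourArea(c)>=amin],key=lambda c:-cv2.contourArea(c))
E
python3 - <<'E'
from h import *
for n in("scene","side"):
    im=cv2.imread(f"pics/{n}0.png")[:,:,::-1].copy();i=bot.camera_info(n)
    for k,lo,hi in(("red",(0,170,60),(5,255,255)),("red2",(174,170,60),(180,255,255)),("yel",(20,150,120),(32,255,255)),("blue",(108,170,60),(125,255,255))):
        for b in blobs(mask(im,lo,hi),15):
            print(n,k,cv2.contourArea(b),b.min(0),b.max(0),b.mean(0).round(1),"top",b[b[:,1].argmin()])
a=cv2.imread("pics/scene0.png")[170:290,160:420];b=cv2.imread("pics/side0.png")[220:430,240:440]
cv2.imwrite("pics/crop1.png",np.hstack([cv2.resize(a,(520*1,240)),np.zeros((240,5,3),np.uint8),cv2.resize(b,(229,240))]))
a=cv2.resize(cv2.imread("pics/scene0.png")[175:285,165:325],(800,550))
cv2.imwrite("pics/crop1.png",a)
E
```

```text
scene red 132.5 [ 13 205] [ 26 228] [ 19.8 217. ] top [ 23 205]
scene red 56.5 [182 188] [194 254] [188.  220.8] top [192 188]
scene yel 921.5 [523 214] [564 244] [543.2 229.3] top [524 214]
scene yel 620.5 [272 210] [313 246] [292.7 226. ] top [290 210]
scene yel 289.0 [423 202] [444 219] [433.1 210.4] top [428 202]
scene yel 184.5 [32  2] [49 16] [40.7  8.7] top [33  2]
scene yel 164.5 [43 33] [59 46] [51.1 39.2] top [45 33]
scene yel 151.5 [133  25] [148  38] [140.4  31.3] top [138  25]
scene yel 108.0 [88 29] [100  42] [94.3 35.4] top [92 29]
scene yel 103.0 [80  0] [91 12] [85.4  5.7] top [80  0]
scene yel 101.0 [127   0] [141   8] [134.1   3.8] top [127   0]
scene yel 53.0 [454   3] [462  11] [458.   7.] top [456   3]
scene yel 52.5 [436  10] [445  20] [440.2  15.2] top [440  10]
scene yel 52.5 [403   2] [410  10] [406.6   5.8] top [404   2]
scene yel 48.0 [418  10] [426  19] [422.   14.5] top [423  10]
scene yel 26.0 [ 23 384] [ 30 391] [ 27.1 387.3] top [ 28 384]
scene yel 25.0 [ 55 359] [ 61 365] [ 58.4 362. ] top [ 58 359]
scene yel 20.5 [ 44 337] [ 48 344] [ 46.1 340.7] to
[... 512 characters left out ...]
]
scene blue 584.0 [380 258] [411 286] [395.5 272.9] top [399 258]
scene blue 80.0 [ 39 205] [ 49 225] [ 43.8 215. ] top [ 45 205]
side red 227.5 [288 324] [320 388] [310.7 351.4] top [289 324]
side yel 762.0 [269 260] [322 293] [292.8 276.6] top [311 260]
side yel 444.5 [251 140] [282 158] [266.4 149.1] top [255 140]
side yel 234.5 [244 188] [263 203] [253.3 195.4] top [251 188]
side yel 28.5 [212 156] [240 158] [225.8 156.5] top [212 156]
side blue 1526.5 [246   0] [288  39] [267.1  19.2] top [247   0]
side blue 1521.5 [253  76] [290 120] [271.7  98. ] top [269  76]
side blue 44.0 [313 215] [336 229] [325.7 220.2] top [313 215]
side blue 40.0 [307 225] [318 236] [311.7 231. ] top [307 225]
```

View pics/crop1.png

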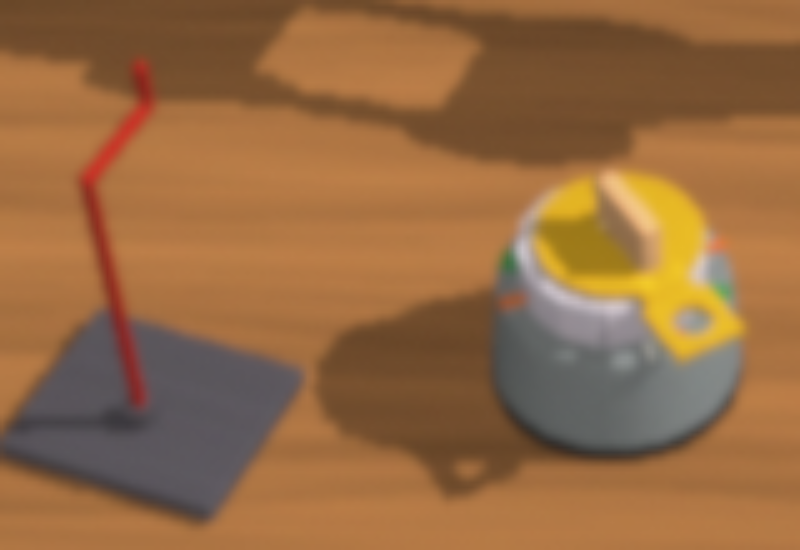

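Crop (5x, offset 165,175): hook tip at (140,60), arm bend (150,103), upright's corner (88,182); eye (692,320); rib top from (608,175) to (650,235); orange pointers at (717,243) and (512,300).

```bash
python3 - <<'E'
from h import *
def cam(n):
    i=bot.camera_info(n);return(n,np.array(i["camera_matrix"]),np.array(i["T"]))
A,B=cam("scene"),cam("side")
c=lambda x,y:(165+x/5-.4,175+y/5-.4)
P={"tip":(c(140,60),(289.5,324.5)),"bend":(c(150,103),(292,336)),"corner":(c(88,182),(320,341)),"eye":(c(692,320),(313,267))}
for k,(a,b) in P.items():
    x,r=tri([ray(A,a),ray(B,b)]);print(k,x.round(4),np.round(r,4))
for k,a,z in(("eye",c(692,320),.1025),("tipA",c(140,60),.219),("orR",c(717,243),.072),("orL",c(512,300),.072),("rib1",c(608,175),.137),("rib2",c(650,235),.137)):print(k,onz(A,a,z).round(4))
for k,a,z in(("tipB",(289.5,324.5),.219),("eye",(313,267),.1025)):print(k,onz(B,a,z).round(4))
ims=[cv2.imread(f"pics/{n}0.png")[:,:,::-1].copy() for n in("scene","side")]
# lid rough
print("lid",onz(A,(395.5,274),.032).round(4),onz(B,(321,229),.032).round(4))
print("jar",onz(A,(433,210),.075).round(3),"bowl",onz(A,(215,322),.04).round(3),"tiles",onz(A,(301,332),.036).round(3))
E
```

```text
tip [ 0.4942 -0.2237  0.217 ] [0.0007 0.0007]
bend [ 0.4962 -0.225   0.1865] [0.0039 0.0039]
corner [ 0.5527 -0.2441  0.1869] [0.0013 0.0013]
eye [0.5581 0.0555 0.1033] [0.0011 0.0011]
eye [0.5561 0.0561 0.1025]
tipA [ 0.4956 -0.2227  0.219 ]
orR [0.4688 0.0669 0.072 ]
orL [ 0.5157 -0.042   0.072 ]
rib1 [0.485  0.0095 0.137 ]
rib2 [0.5291 0.0336 0.137 ]
tipB [ 0.4947 -0.2261  0.219 ]
eye [0.5588 0.0551 0.1025]
lid [0.6093 0.3001 0.032 ] [0.5974 0.2884 0.032 ]
jar [0.407 0.419 0.075] bowl [ 0.777 -0.147  0.04 ] tiles [0.797 0.059 0.036]
```

>>> {"fn": "jog_arm", "kwargs": {"moves": [{"translation": [-34, -20, -5], "roll": 0}, {"translation": [-34, -20, -5], "roll": 0}, {"translation": [-34, -20, -5], "roll": 0}, {"translation": [-34, -20, -5], "roll": 0}, {"translation": [-34, -20, -5], "roll": 0}, {"translation": [-34, -20, -5], "roll": 0}, {"translation": [-34, -20, -5], "roll": 0}, {"translation": [-34, -20, -5], "roll": 0}, {"translation": [-34, -20, -5], "roll": 0}, {"translation": [-34, -20, -5], "roll": 0}]}}

```text
t: 0.98
tcp_pos: [0.4624, 0.3563, 0.3078]
eef_rot: [-0.453, -3.109, 0.0]
contact_force: [1.0, 0.8, -0.6]
opening: 0.0883
grasp_force: 0.0
```

>>> {"fn": "jog_arm", "kwargs": {"moves": [{"translation": [-34, -20, 0], "roll": 0.12}, {"translation": [-34, -20, 0], "roll": 0.12}, {"translation": [0, 0, 0], "roll": 0.12}, {"translation": [0, 0, 0], "roll": 0.12}, {"translation": [0, 0, 0], "roll": 0.12}, {"translation": [0, 0, 0], "roll": 0.12}, {"translation": [0, 0, 0], "roll": 0.12}, {"translation": [0, 0, 0], "roll": 0.12}, {"translation": [0, 0, 0], "roll": 0.12}, {"translation": [0, 0, 0], "roll": 0.12}]}}

```text
t: 1.82
tcp_pos: [0.5114, 0.2971, 0.3072]
eef_rot: [-2.136, -2.303, 0.001]
contact_force: [0.0, 0.9, -0.2]
opening: 0.0882
grasp_force: 0.0
```

>>> {"fn": "jog_arm", "kwargs": {"moves": [{"translation": [0, 0, 0], "roll": 0.12}, {"translation": [0, 0, 0], "roll": 0.12}, {"translation": [0, 0, 0], "roll": 0.12}, {"translation": [0, 0, 0], "roll": 0.12}, {"translation": [0, 0, 0], "roll": 0.12}, {"translation": [0, 0, 0], "roll": 0.12}, {"translation": [0, 0, 0], "roll": 0.12}, {"translation": [0, 0, 0], "roll": 0.12}, {"translation": [0, 0, 0], "roll": 0.12}, {"translation": [0, 0, 0], "roll": 0.07}]}}

```text
t: 2.65
tcp_pos: [0.5114, 0.2971, 0.3072]
eef_rot: [3.045, 0.771, -0.001]
contact_force: [0.6, 0.0, -0.5]
opening: 0.088
grasp_force: 0.0
```

```bash
cat >> h.py <<'E'
def where():
    s=bot.state();M=R.from_rotvec(s["eef_rot"]).as_matrix()
    print("t",round(s["t"],2),"tcp",(s["tcp_pos"]*1e3).round(1),"ang x",np.degrees(np.arctan2(M[1,0],M[0,0])).round(2),"tilt",np.degrees(M[:2,2]).round(2),"F",s["contact_force"].round(1),"op",round(s["opening"]*1e3,1),"g",round(s["grasp_force"],1),"q6",s["qpos"][5].round(2))
    return s["tcp_pos"],M
def togo(target,ang=None):
    p,M=where();d=M.T@(np.array(target)-p)*1e3;print("tool move mm",d.round(1),end=" ")
    if ang is not None:
        a=np.degrees(np.arctan2(M[1,0],M[0,0]));print("roll",np.radians((a-ang+180)%360-180).round(4),end="")
    print()
def save(n,name):
    im,c=pic(n);cv2.imwrite(f"pics/{name}.png",im[:,:,::-1]);np.save(f"pics/{name}.npy",np.array([c[1],c[2][:3,:3],np.tile(c[2][:3,3],(3,1))]));return im,c
def load(name,n="wrist"):
    a=np.load(f"pics/{name}.npy");T=np.eye(4);T[:3,:3]=a[1];T[:3,3]=a[2][0]
    return cv2.imread(f"pics/{name}.png")[:,:,::-1].copy(),(n,a[0],T)
E
python3 - <<'E'
from h import *
where();save("wrist","w1")
E
```

```text
t 2.65 tcp [511.4 297.1 307.2] ang x 28.43 tilt [-0.04 -0.02] F [ 0.6  0.  -0.5] op 88.0 g 0.0 q6 1.56
```

View pics/w1.png

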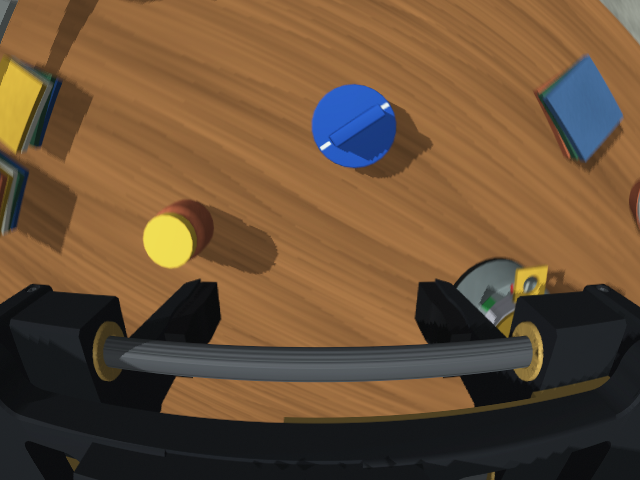

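Wrist view: lid disc centred near (354,126), bar from (324,146) to (386,106) with white ends; jar cap (169,241); mill partly hidden at (500,300).

>>> {"fn": "jog_arm", "kwargs": {"moves": [{"translation": [-28, 26, -1], "roll": 0}, {"translation": [-28, 26, -1], "roll": 0}, {"translation": [-28, 26, -1], "roll": 0}, {"translation": [-28, 26, -1], "roll": 0}, {"translation": [-28, 26, -1], "roll": 0}, {"translation": [-28, 26, -1], "roll": 0}, {"translation": [-28, 26, -1], "roll": 0}, {"translation": [-28, 26, -1], "roll": 0}, {"translation": [-28, 26, -1], "roll": 0}, {"translation": [0, 0, 0], "roll": 0}]}}

```text
t: 3.53
tcp_pos: [0.4013, -0.0342, 0.3169]
eef_rot: [3.042, 0.772, -0.002]
contact_force: [-0.6, -0.3, 0.0]
opening: 0.0881
grasp_force: 0.0
```

```bash
python3 - <<'E'
from h import *
where();save("wrist","w2")
E
```

```text
t 3.53 tcp [401.3 -34.2 316.9] ang x 28.47 tilt [-0.01 -0.19] F [-0.6 -0.3  0. ] op 88.1 g 0.0 q6 0.93
```

>>> {"fn": "jog_arm", "kwargs": {"moves": [{"translation": [25, 25, 0], "roll": 0}, {"translation": [25, 25, 0], "roll": 0}, {"translation": [0, 0, 0], "roll": 0}]}}

```text
t: 3.83
tcp_pos: [0.4755, -0.0492, 0.3156]
eef_rot: [3.043, 0.782, 0.002]
contact_force: [0.6, -0.4, 1.2]
opening: 0.0884
grasp_force: 0.0
```

```bash
python3 - <<'E'
from h import *
where();save("wrist","w3")
a=cv2.imread("pics/w2.png")[0:300,120:520];b=cv2.imread("pics/w3.png")[0:300,120:520]
cv2.imwrite("pics/c23.png",np.hstack([a,b]))
E
```

```text
t 3.83 tcp [475.5 -49.2 315.6] ang x 28.81 tilt [0.07 0.01] F [ 0.6 -0.4  1.2] op 88.4 g 0.0 q6 0.91
```

View pics/c23.png

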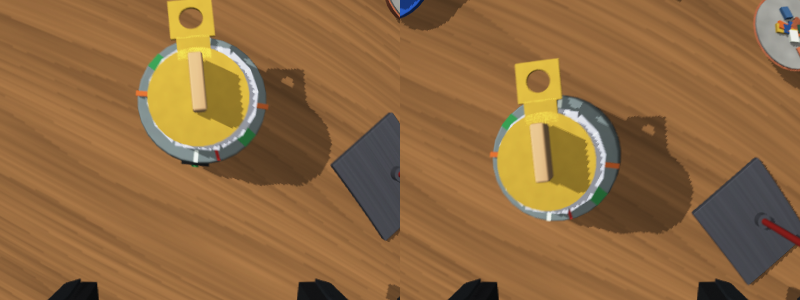

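Left (w2, offset 120 in columns): eye (190,18), rib top (192,54)-(200,110), pointers (141,94) and (263,106). Right (w3): eye (138,81), rib (540→140,123)-(144,180), pointers (94,155) and (214,166).

```bash
python3 - <<'E'
from h import *
D={}
for n in("w2","w3"):
    im,c=load(n);d={"c":c}
    y=mask(im,(20,150,60),(32,255,255));y[300:]=0
    # eye: hole contour inside yellow
    cs,h=cv2.findContours(y,cv2.RETR_CCOMP,cv2.CHAIN_APPROX_NONE)
    g0=(310,18) if n=="w2" else (258,81)
    hs=[q[:,0] for q,hh in zip(cs,h[0]) if hh[3]>=0 and cv2.contourArea(q)>100]
    for q in hs:
        e=cv2.fitEllipse(q)
        if np.hypot(e[0][0]-g0[0],e[0][1]-g0[1])<8:d["eye"]=e[0];print(n,"eye",np.round(e[:2],1))
    o=mask(im,(5,170,120),(14,255,255));o[300:]=0;o[:,:200]=0;o[:,400:]=0
    ob=blobs(o,8)
    for q in ob:print(n,"or",cv2.contourArea(q),q.mean(0).round(1))
    w=mask(im,(8,40,150),(19,150,255));g=(316,82) if n=="w2" else (262,152)
    for q in blobs(w,100):
        if cv2.pointPolygonTest(q.reshape(-1,1,2),tuple(map(float,g)),False)>=0:
            print(n,"rib",np.round(cv2.minAreaRect(q),1).tolist() if 0 else cv2.boxPoints(cv2.minAreaRect(q)).round(1).tolist())
    D[n]=d
x,r=tri([ray(D[n]["c"],D[n]["eye"]) for n in D]);print("eye",x.round(4),np.round(r,4))
for n in D:print(onz(D[n]["c"],D[n]["eye"],.1025).round(4))
E
```

```text
w2 eye [[310.4  18. ]
 [ 21.2  24.2]]
w2 or 37.0 [260.6  93. ]
w2 or 32.0 [382.5 105.9]
w2 rib [[307.29998779296875, 53.0], [320.70001220703125, 51.70000076293945], [326.1000061035156, 108.80000305175781], [312.70001220703125, 110.0999984741211]]
w3 eye [[257.8  80.8]
 [ 22.8  24.3]]
w3 or 39.0 [332. 165.]
w3 or 23.0 [213.  154.1]
w3 rib [[249.6999969482422, 123.80000305175781], [262.20001220703125, 122.5999984741211], [268.0, 180.8000030517578], [255.5, 182.0]]
eye [0.5553 0.0547 0.1076] [0.0003 0.0003]
[0.5567 0.0558 0.1025]
[0.5555 0.0554 0.1025]
```

```bash
python3 - <<'E'
from h import *
C={n:load(n)[1] for n in("w1","w2","w3")}
O={"w2":[(260.6,93),(382.5,105.9)],"w3":[(213,154.1),(332,165)]}
for i in(0,1):
    x,r=tri([ray(C[n],O[n][i]) for n in O]);print("or",i,x.round(4),np.round(r,4))
for n in O:
    a,b=[onz(C[n],p,.072) for p in O[n]];d=a-b;print(n,a.round(4),b.round(4),"mid",((a+b)/2).round(4),"mill x ang",np.degrees(np.arctan2(d[1],d[0])).round(1)-90,"span",np.linalg.norm(d).round(4))
# rib top
Rb={"w2":[(307.3,53),(320.7,51.7),(326.1,108.8),(312.7,110.1)],"w3":[(249.7,123.8),(262.2,122.6),(268,180.8),(255.5,182)]}
for n in Rb:
    q=np.array([onz(C[n],p,.137) for p in Rb[n]]);print(n,"rib c",q.mean(0).round(4),"ang",np.degrees(np.arctan2(*((q[0]+q[1]-q[2]-q[3])[[1,0]]))).round(1),"len",np.linalg.norm((q[0]+q[1]-q[2]-q[3])/2).round(4),"wid",np.linalg.norm(q[0]-q[1]).round(4))
for i in(0,1,2,3):
    print(tri([ray(C[n],Rb[n][i]) for n in Rb])[0].round(4))
# lid w1
im,c=load("w1");b=mask(im,(105,120,40),(125,255,255))
q=[k for k in blobs(b,500) if cv2.pointPolygonTest(k.reshape(-1,1,2),(354.,120.),False)>=0][0]
P=np.array([onz(c,p,.032)[:2] for p in q]);e=cv2.minEnclosingCircle((P*1e3).astype(np.float32));print("lid disc",np.round(e[0],1),round(e[1],1))
w=mask(im,(0,0,200),(180,60,255));w[:90]=0;w[160:]=0;w[:,:300]=0;w[:,410:]=0
ps=[k.mean(0) for k in blobs(w,5)];print(np.round(ps,1));
for z in(.032,.066):print([onz(c,p,z).round(4) for p in ps])
E
```

```text
or 0 [0.4732 0.0649 0.0858] [0.0003 0.0003]
or 1 [ 0.5179 -0.043   0.0847] [0.0004 0.0004]
w2 [0.4735 0.0672 0.072 ] [ 0.5198 -0.0449  0.072 ] mid [0.4966 0.0111 0.072 ] mill x ang 22.400000000000006 span 0.1212
w3 [0.4708 0.0683 0.072 ] [ 0.5173 -0.0436  0.072 ] mid [0.4941 0.0124 0.072 ] mill x ang 22.599999999999994 span 0.1212
w2 rib c [0.5019 0.0197 0.137 ] ang 33.7 len 0.0483 wid 0.0109
w3 rib c [0.5015 0.0193 0.137 ] ang 33.4 len 0.0487 wid 0.0104
[0.519  0.0374 0.1364]
[0.5247 0.0282 0.1387]
[0.4846 0.0015 0.1399]
[0.4786 0.0105 0.1386]
lid disc [600. 300.] 45.4
[[325.  145.3]
 [384.6 105.6]]
[array([0.5662, 0.3168, 0.032 ]), array([0.6358, 0.2818, 0.032 ])]
[array([0.5669, 0.3179, 0.066 ]), array([0.6305, 0.2859, 0.066 ])]
```

```bash
python3 - <<'E'
from h import *
togo([.5017,.0195,.127],33.5)
E
```

```text
t 3.88 tcp [473.1 -48.3 315.6] ang x 28.83 tilt [-0.11  0.05] F [ 0.4 -0.3 -0.2] op 88.2 g 0.0 q6 0.91
tool move mm [ 58.  -45.3 188.6] roll -0.0815
```

>>> {"fn": "jog_arm", "kwargs": {"moves": [{"translation": [20, -15, 20]}, {"translation": [20, -15, 20]}, {"translation": [18, -15, 20]}, {"translation": [0, 0, 28], "roll": -0.08}, {"translation": [0, 0, 30]}, {"translation": [0, 0, 20]}, {"translation": [0, 0, 10]}, {"translation": [0, 0, 0]}, {"translation": [0, 0, 0]}], "gripper": 60}}

```text
schema error: expected keys translation, roll
```

```bash
python3 - <<'E'
from h import *
togo([.5017,.0195,.127],33.5)
im,c=save("wrist","w4");
w=mask(im,(8,40,120),(19,160,255))
for q in blobs(w,300)[:4]:print(q.mean(0).round(0),cv2.boundingRect(q))
E
```

```text
t 3.88 tcp [473.1 -48.3 315.6] ang x 28.83 tilt [-0.11  0.05] F [ 0.4 -0.3 -0.2] op 88.2 g 0.0 q6 0.91
tool move mm [ 58.  -45.3 188.6] roll -0.0815
[343. 169.] (0, 0, 640, 347)
[326. 395.] (175, 377, 299, 45)
[562. 281.] (545, 267, 35, 26)
```

>>> {"fn": "jog_arm", "kwargs": {"moves": [{"translation": [20, -15, 20], "roll": 0}, {"translation": [20, -15, 20], "roll": 0}, {"translation": [18, -15, 20], "roll": 0}, {"translation": [0, 0, 28], "roll": -0.08}, {"translation": [0, 0, 30], "roll": 0}, {"translation": [0, 0, 20], "roll": 0}, {"translation": [0, 0, 10], "roll": 0}, {"translation": [0, 0, 0], "roll": 0}, {"translation": [0, 0, 0], "roll": 0}], "gripper": 60}}

```text
t: 4.68
tcp_pos: [0.5, 0.0191, 0.1691]
eef_rot: [-3.009, -0.903, 0.0]
contact_force: [0.1, 0.2, -0.3]
opening: 0.0598
grasp_force: 0.0
```

```bash
python3 - <<'E'
from h import *
togo([.5017,.0195,.127],33.5)
E
```

```text
t 4.68 tcp [500.   19.1 169.1] ang x 33.4 tilt [-0.01  0.01] F [ 0.1  0.2 -0.3] op 59.8 g 0.0 q6 0.98
tool move mm [ 1.6  0.6 42.1] roll -0.0018
```

>>> {"fn": "jog_arm", "kwargs": {"moves": [{"translation": [1.5, 0.5, 20], "roll": 0}, {"translation": [0, 0, 15], "roll": 0}, {"translation": [0, 0, 7], "roll": 0}, {"translation": [0, 0, 0], "roll": 0}, {"translation": [0, 0, 0], "roll": 0}]}}

```text
t: 5.1
tcp_pos: [0.5026, 0.0188, 0.1279]
eef_rot: [3.009, 0.901, 0.002]
contact_force: [-0.1, -0.1, 0.3]
opening: 0.0601
grasp_force: 0.0
```

>>> {"fn": "jog_arm", "kwargs": {"moves": [{"translation": [0, 0, 0], "roll": 0}, {"translation": [0, 0, 0], "roll": 0}, {"translation": [0, 0, 0], "roll": 0}, {"translation": [0, 0, 0], "roll": 0}, {"translation": [0, 0, 0], "roll": 0}, {"translation": [0, 0, 0], "roll": 0}, {"translation": [0, 0, 0], "roll": 0}], "gripper": 5, "squeeze": 30}}

```text
t: 5.68
tcp_pos: [0.5019, 0.0189, 0.1268]
eef_rot: [3.01, 0.901, 0.0]
contact_force: [0.1, 0.1, 0.9]
opening: 0.0153
grasp_force: 0.0
```

>>> {"fn": "jog_arm", "kwargs": {"moves": [{"translation": [0, 0, 0], "roll": 0}, {"translation": [0, 0, 0], "roll": 0}, {"translation": [0, 0, -5], "roll": 0}, {"translation": [0, 0, -20], "roll": 0}, {"translation": [0, 0, -35], "roll": 0}, {"translation": [0, 0, -35], "roll": 0}, {"translation": [0, 0, -30], "roll": 0}, {"translation": [0, 0, -25], "roll": 0}, {"translation": [0, 0, -5], "roll": 0}, {"translation": [0, 0, 0], "roll": 0}]}}

```text
t: 6.52
tcp_pos: [0.5032, 0.0189, 0.2841]
eef_rot: [3.008, 0.901, 0.007]
contact_force: [-0.4, 0.2, -2.4]
opening: 0.0117
grasp_force: 30.0
```

```bash
python3 - <<'E'
from h import *
u=np.array([np.cos(np.radians(-19)),np.sin(np.radians(-19))])
e=np.array([.495,-.224])-u*.065
print(e);togo([*e,.285],-19)
s=bot.state();M=R.from_rotvec(s["eef_rot"]).as_matrix()
E
```

```text
[ 0.43354129 -0.20283807]
t 6.52 tcp [503.2  18.9 284.1] ang x 33.34 tilt [ 0.28 -0.  ] F [-0.4  0.2 -2.4] op 11.7 g 30.0 q6 0.98
tool move mm [-180.   147.    -1.3] roll 0.9135
```

>>> {"fn": "jog_arm", "kwargs": {"moves": [{"translation": [-15, 8, 0], "roll": 0}, {"translation": [-26, 14, 0], "roll": 0}, {"translation": [-26, 14, 0], "roll": 0}, {"translation": [-26, 14, 0], "roll": 0}, {"translation": [-26, 14, 0], "roll": 0}, {"translation": [-26, 14, 0], "roll": 0}, {"translation": [-26, 14, 0], "roll": 0}, {"translation": [-26, 14, 0], "roll": 0}, {"translation": [-10, 5, 0], "roll": 0}, {"translation": [0, 0, 0], "roll": 0.1}]}}

```text
t: 7.35
tcp_pos: [0.3873, -0.189, 0.2786]
eef_rot: [-3.05, -0.743, 0.007]
contact_force: [0.4, 0.1, -2.2]
opening: 0.0114
grasp_force: 30.0
```

>>> {"fn": "jog_arm", "kwargs": {"moves": [{"translation": [0, 0, 0], "roll": 0.1}, {"translation": [0, 0, 0], "roll": 0.1}, {"translation": [0, 0, 0], "roll": 0.1}, {"translation": [0, 0, 0], "roll": 0.1}, {"translation": [0, 0, 0], "roll": 0.1}, {"translation": [0, 0, 0], "roll": 0.1}, {"translation": [0, 0, 0], "roll": 0.1}, {"translation": [0, 0, 0], "roll": 0.11}, {"translation": [0, 0, 0], "roll": 0}, {"translation": [0, 0, 0], "roll": 0}]}}

```text
t: 8.18
tcp_pos: [0.3889, -0.1871, 0.2794]
eef_rot: [-3.099, 0.508, 0.006]
contact_force: [0.5, -0.1, -0.9]
opening: 0.0117
grasp_force: 30.0
```

```bash
python3 - <<'E'
from h import *
where();save("wrist","w5")
E
```

```text
t 8.18 tcp [ 388.9 -187.1  279.4] ang x -18.63 tilt [-0.2   0.11] F [ 0.5 -0.1 -0.9] op 11.7 g 30.0 q6 1.39
```

View pics/w5.png

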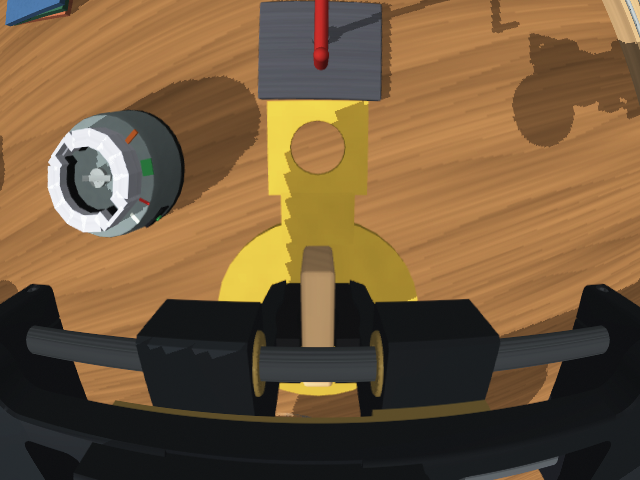

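Tip end around (321,56), rod running straight up the image; eye at (318,147); the mouth of the mill is open at (95,178).

```bash
python3 - <<'E'
from h import *
im,c=load("w5");p,M=where()
T=lambda x:(M.T@(x-p)*1e3).round(1)
y=mask(im,(20,120,40),(34,255,255))
cs,h=cv2.findContours(y,cv2.RETR_CCOMP,cv2.CHAIN_APPROX_NONE)
for q,hh in zip(cs,h[0]):
    if hh[3]>=0 and cv2.contourArea(q)>800:
        e=cv2.fitEllipse(q);print("eye",np.round(e[:2],1))
        for dz in(.0245,):print(T(onz(c,e[0],p[2]-dz)))
r=mask(im,(0,150,60),(6,255,255))|mask(im,(174,150,60),(180,255,255));r[100:]=0;r[:,:290]=0;r[:,350:]=0
ys=np.where(r.any(1))[0]
print([(v,*np.where(r[v])[0][[0,-1]]) for v in range(30,ys.max()+1,3)],ys.max())
for v in(50,53,56,60):print(v,T(onz(c,(321,v),.219)))
print("bend low edge",T(onz(c,(321,ys.max()),.19)))
print("tri tip",T(np.array([.4942,-.2237,.217])))
E
```

```text
t 8.23 tcp [ 389.1 -187.2  279.8] ang x -18.63 tilt [-0.16  0.09] F [-0.7  0.5 -0.9] op 11.7 g 30.0 q6 1.39
eye [[317.3 147. ]
 [ 54.   54.7]]
[65.6  0.8 24.3]
[(30, np.int64(315), np.int64(327)), (33, np.int64(314), np.int64(327)), (36, np.int64(314), np.int64(327)), (39, np.int64(314), np.int64(327)), (42, np.int64(314), np.int64(327)), (45, np.int64(314), np.int64(327)), (48, np.int64(314), np.int64(327)), (51, np.int64(314), np.int64(327)), (54, np.int64(314), np.int64(328)), (57, np.int64(314), np.int64(327)), (60, np.int64(314), np.int64(327)), (63, np.int64(314), np.int64(326)), (66, np.int64(315), np.int64(326)), (69, np.int64(319), np.int64(321))] 69
50 [113.6   2.6  60.4]
53 [112.1   2.6  60.4]
56 [110.5   2.6  60.4]
60 [108.4   2.6  60.4]
bend low edge [108.8   2.8  89.4]
tri tip [111.5   1.1  62.4]
```

>>> {"fn": "jog_arm", "kwargs": {"moves": [{"translation": [10, 0.8, 0], "roll": 0}, {"translation": [16, 1, 0], "roll": 0}, {"translation": [14, 0, 0], "roll": 0}, {"translation": [6.5, 0, 0], "roll": 0}, {"translation": [0, 0, 0], "roll": 0}, {"translation": [0, 0, 0], "roll": 0}, {"translation": [0, 0, 0], "roll": 0}]}}

```text
t: 8.82
tcp_pos: [0.4329, -0.2041, 0.2814]
eef_rot: [-3.099, 0.512, 0.002]
contact_force: [-0.6, 0.6, -0.9]
opening: 0.0117
grasp_force: 30.0
```

```bash
python3 - <<'E'
from h import *
p,M=where();im,c=save("wrist","w6")
T=lambda x:(M.T@(x-p)*1e3).round(1)
y=mask(im,(20,120,40),(34,255,255))
cs,h=cv2.findContours(y,cv2.RETR_CCOMP,cv2.CHAIN_APPROX_NONE)
for q,hh in zip(cs,h[0]):
    if hh[3]>=0 and cv2.contourArea(q)>800:
        e=cv2.fitEllipse(q);print("eye",np.round(e[:2],1),T(onz(c,e[0],p[2]-.0245)))
r=mask(im,(0,150,60),(6,255,255))|mask(im,(174,150,60),(180,255,255));r[200:]=0;r[:,:280]=0;r[:,360:]=0
for q in blobs(r,20):
    print("red",cv2.boundingRect(q),q.mean(0).round(1))
cv2.imwrite("pics/c6.png",cv2.resize(im[60:200,250:390,::-1],(420,420)))
E
```

```text
t 8.82 tcp [ 432.9 -204.1  281.4] ang x -18.78 tilt [-0.05  0.03] F [-0.6  0.6 -0.9] op 11.7 g 30.0 q6 1.41
eye [[317.3 147. ]
 [ 54.1  54.6]] [65.8  0.9 24.4]
red (311, 37, 14, 63) [317.2  69.6]
red (309, 121, 15, 32) [316.2 135.6]
```

View pics/c6.png

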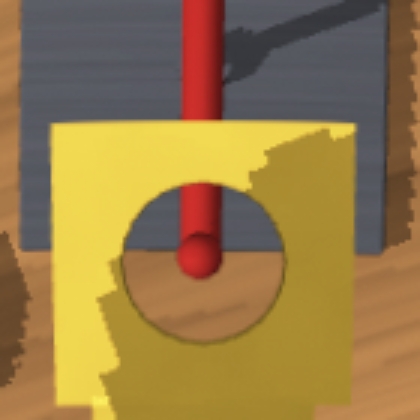

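The tip shows at (200,255) of the 3x crop, centred in the eye (203,262), so I can lower.

>>> {"fn": "jog_arm", "kwargs": {"moves": [{"translation": [0, 0, 10], "roll": 0}, {"translation": [0, 0, 15], "roll": 0}, {"translation": [0, 0, 12], "roll": 0}, {"translation": [0, 0, 10], "roll": 0}, {"translation": [0, 0, 6], "roll": 0}, {"translation": [0, 0, 0], "roll": 0}, {"translation": [0, 0, 0], "roll": 0}, {"translation": [0, 0, 0], "roll": 0}]}}

```text
t: 9.53
tcp_pos: [0.4337, -0.2045, 0.2292]
eef_rot: [3.099, -0.513, 0.001]
contact_force: [-0.1, 0.2, -0.3]
opening: 0.0113
grasp_force: 30.0
```

```bash
python3 - <<'E'
from h import *
where()
E
```

```text
t 9.53 tcp [ 433.7 -204.5  229.2] ang x -18.8 tilt [ 0.05 -0.02] F [-0.1  0.2 -0.3] op 11.3 g 30.0 q6 1.41
```

>>> {"fn": "jog_arm", "kwargs": {"moves": [{"translation": [0, 0, 4], "roll": 0}, {"translation": [0, 0, 0], "roll": 0}, {"translation": [0, 0, 0], "roll": 0}]}}

```text
t: 9.78
tcp_pos: [0.4334, -0.2044, 0.2249]
eef_rot: [3.099, -0.513, 0.0]
contact_force: [0.0, -0.2, -0.7]
opening: 0.0114
grasp_force: 30.0
```

>>> {"fn": "jog_arm", "kwargs": {"moves": [{"translation": [0, 0, 0], "roll": 0}, {"translation": [0, 0, 0], "roll": 0}, {"translation": [0, 0, 0], "roll": 0}, {"translation": [0, 0, 0], "roll": 0}, {"translation": [0, 0, 0], "roll": 0}, {"translation": [0, 0, 0], "roll": 0}, {"translation": [0, 0, 0], "roll": 0}, {"translation": [0, 0, 0], "roll": 0}], "gripper": 70}}

```text
t: 10.45
tcp_pos: [0.4334, -0.2043, 0.2247]
eef_rot: [3.099, -0.513, -0.0]
contact_force: [0.6, -0.1, 0.3]
opening: 0.0628
grasp_force: 0.0
```

```bash
python3 - <<'E'
from h import *
where()
a,_=save("wrist","w7");b,_=save("side","s7")
cv2.imwrite("pics/c7.png",np.hstack([cv2.resize(a[:,:,::-1],(427,320)),cv2.resize(b[260:420,220:380,::-1],(320,320))]))
E
```

```text
t 10.45 tcp [ 433.4 -204.3  224.7] ang x -18.81 tilt [-0. -0.] F [ 0.6 -0.1  0.3] op 62.8 g 0.0 q6 1.41
```

View pics/c7.png

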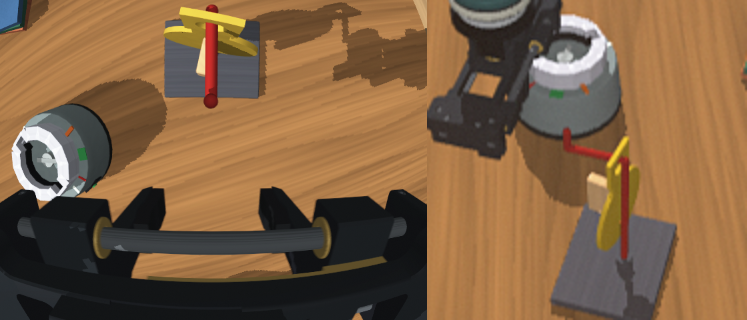

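The cover hangs by its eye on the hook's arm; the mill mouth is open. Next: up and over to look at the mouth, turned for the lid.

>>> {"fn": "jog_arm", "kwargs": {"moves": [{"translation": [0, 0, -30], "roll": 0}, {"translation": [0, 0, -40], "roll": 0}, {"translation": [0, 0, -20], "roll": 0}, {"translation": [15, -35, 0], "roll": 0}, {"translation": [15, -35, 0], "roll": 0}, {"translation": [15, -35, 0], "roll": 0}, {"translation": [15, -35, 0], "roll": 0}, {"translation": [15, -35, 0], "roll": 0}, {"translation": [15, -35, 0], "roll": 0}, {"translation": [0, 0, 0], "roll": -0.12}]}}

```text
t: 11.38
tcp_pos: [0.5896, -0.0298, 0.3141]
eef_rot: [-3.122, 0.32, -0.002]
contact_force: [0.6, 0.1, 0.9]
opening: 0.0702
grasp_force: 0.0
```

>>> {"fn": "jog_arm", "kwargs": {"moves": [{"translation": [0, 0, 0], "roll": -0.12}, {"translation": [0, 0, 0], "roll": -0.12}, {"translation": [0, 0, 0], "roll": -0.12}, {"translation": [0, 0, 0], "roll": -0.12}, {"translation": [0, 0, 0], "roll": -0.12}, {"translation": [0, 0, 0], "roll": -0.12}, {"translation": [0, 0, 0], "roll": -0.12}, {"translation": [0, 0, 0], "roll": -0.12}, {"translation": [0, 0, 0], "roll": -0.12}, {"translation": [0, 0, 0], "roll": -0.12}]}}

```text
t: 12.22
tcp_pos: [0.5862, -0.0345, 0.3146]
eef_rot: [-2.759, -1.503, 0.0]
contact_force: [0.9, 0.2, -0.4]
opening: 0.0704
grasp_force: 0.0
```

>>> {"fn": "jog_arm", "kwargs": {"moves": [{"translation": [0, 0, 0], "roll": -0.12}, {"translation": [0, 0, 0], "roll": -0.12}, {"translation": [0, 0, 0], "roll": -0.12}, {"translation": [0, 0, 0], "roll": -0.12}, {"translation": [0, 0, 0], "roll": -0.12}, {"translation": [0, 0, 0], "roll": -0.12}, {"translation": [0, 0, 0], "roll": -0.12}, {"translation": [0, 0, 0], "roll": -0.12}, {"translation": [0, 0, 0], "roll": -0.12}, {"translation": [0, 0, 0], "roll": -0.12}]}}

```text
t: 13.05
tcp_pos: [0.5862, -0.0345, 0.3145]
eef_rot: [-1.428, -2.798, 0.0]
contact_force: [1.1, 1.4, 0.2]
opening: 0.0698
grasp_force: 0.0
```

>>> {"fn": "jog_arm", "kwargs": {"moves": [{"translation": [0, 0, 0], "roll": -0.12}, {"translation": [0, 0, 0], "roll": -0.12}, {"translation": [0, 0, 0], "roll": -0.12}, {"translation": [0, 0, 0], "roll": -0.12}, {"translation": [0, 0, 0], "roll": 0}, {"translation": [0, 0, 0], "roll": 0}, {"translation": [0, 0, 0], "roll": 0}]}}

```text
t: 13.63
tcp_pos: [0.5863, -0.0345, 0.3146]
eef_rot: [-0.736, -3.054, -0.0]
contact_force: [-0.2, -0.2, 0.9]
opening: 0.0701
grasp_force: 0.0
```

```bash
python3 - <<'E'
from h import *
where();save("wrist","w8")
E
```

```text
t 13.63 tcp [586.3 -34.5 314.6] ang x 152.91 tilt [-0.01  0.  ] F [-0.2 -0.2  0.9] op 70.1 g 0.0 q6 -1.2
```

>>> {"fn": "jog_arm", "kwargs": {"moves": [{"translation": [-25, -20, 0], "roll": 0}, {"translation": [-25, -20, 0], "roll": 0}, {"translation": [0, 0, 0], "roll": 0}, {"translation": [0, 0, 0], "roll": 0}, {"translation": [0, 0, 0], "roll": 0}]}}

```text
t: 14.1
tcp_pos: [0.6125, -0.0927, 0.3144]
eef_rot: [-0.733, -3.054, -0.001]
contact_force: [-0.2, 0.1, 0.3]
opening: 0.0698
grasp_force: 0.0
```

```bash
python3 - <<'E'
from h import *
where();save("wrist","w9")
a=cv2.imread("pics/w8.png")[0:300,120:520];b=cv2.imread("pics/w9.png")[0:300,120:520]
cv2.imwrite("pics/c89.png",np.hstack([a,b]))
E
```

```text
t 14.1 tcp [612.5 -92.7 314.4] ang x 152.99 tilt [-0.04  0.04] F [-0.2  0.1  0.3] op 69.8 g 0.0 q6 -1.29
```

View pics/c89.png

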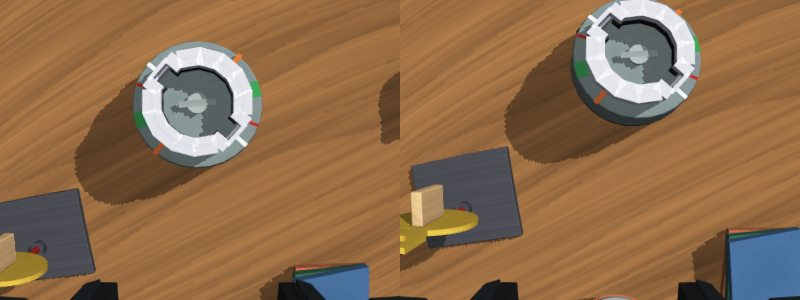

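Left (w8, column offset 120): collar ring around (197,103), lug gaps at (168,72) and (232,135), pointers at (237,57) and (158,149); right (w9): collar at (640,55)−400, pointer (599,97).

```bash
python3 - <<'E'
from h import *
from scipy.optimize import least_squares
O={}
for n in("w8","w9"):
    im,c=load(n)
    w=mask(im,(0,0,205),(180,45,255));w[300:]=0
    b=blobs(cv2.morphologyEx(w,cv2.MORPH_CLOSE,np.ones((5,5),np.uint8)),800)[0]
    hull=cv2.convexHull(b)[:,0]
    P=np.array([onz(c,p,.100)[:2] for p in b])*1e3
    # outer edge points: robust circle fit on the points beyond r 45
    x=np.array([495.5,11.5])
    for _ in range(5):
        Q=P[abs(np.linalg.norm(P-x,axis=1)-50)<4]
        f=least_squares(lambda v:np.linalg.norm(Q-v[:2],axis=1)-v[2],[*x,50],loss="soft_l1");x=f.x[:2]
    print(n,"collar",f.x.round(2),len(Q),np.abs(f.fun).mean().round(2))
    o=mask(im,(5,150,110),(14,255,255));o[300:]=0
    C=(317,103) if n=="w8" else (360,55)
    ob=[q.mean(0) for q in blobs(o,6) if 40<np.hypot(*(q.mean(0)-C))<75];print("or",np.round(ob,1).tolist());
    for z in(.072,.08):
        ps=[onz(c,p,z)[:2]*1e3 for p in ob];print(z,np.round(ps,1).tolist(), np.round(np.mean(ps,0),1) if len(ps)==2 else "")
        if len(ps)==2:
            d=ps[0]-ps[1];print("ang",(np.degrees(np.arctan2(d[1],d[0]))%180-90).round(2))
    O[n]=(c,C)
# dark gap pixels: inner boundary of collar beyond r 37 at z .1
im,c=load("w8")
w=mask(im,(0,0,150),(180,60,255));cs,_=cv2.findContours(255-w,cv2.RETR_LIST,cv2.CHAIN_APPROX_NONE)
for q in cs:
    q=q[:,0]
    P=np.array([onz(c,p,.100)[:2] for p in q])*1e3-[495.5,11.5];r=np.linalg.norm(P,axis=1)
    k=(r>37)&(r<46)
    if k.sum()>10:
        a=np.degrees(np.arctan2(P[k,1],P[k,0]));h,_=np.histogram(a,np.arange(-180,181,10));print(len(q),[(int(-180+10*i),int(v)) for i,v in enumerate(h) if v])
E
```

```text
w8 collar [495.94  10.31  49.81] 318 0.56
or [[277.4, 149.0], [359.5, 56.6]]
0.072 [[518.7, -45.1], [472.4, 69.2]] [495.6  12.1]
ang 22.05
0.08 [[518.8, -44.2], [473.5, 67.7]] [496.1  11.7]
ang 22.05
w9 collar [495.85  10.27  49.95] 311 0.63
or [[319.5, 96.9], [400.0, 12.0], [411.6, 11.8]]
0.072 [[517.8, -42.8], [472.0, 71.1], [476.3, 82.6]] 
0.08 [[518.4, -43.2], [473.7, 68.3], [477.9, 79.4]] 
477 [(-170, 17), (-160, 19), (-150, 14), (0, 6), (10, 19), (20, 19), (30, 9)]
```

>>> {"fn": "jog_arm", "kwargs": {"moves": [{"translation": [10, 34.5, 0], "roll": 0}, {"translation": [10, 34.5, 0], "roll": 0}, {"translation": [10, 34.5, 0], "roll": 0}, {"translation": [10, 34.5, 0], "roll": 0}, {"translation": [10, 34.5, 0], "roll": 0}, {"translation": [10, 34.5, 0], "roll": 0}, {"translation": [10, 34.5, 0], "roll": 0}, {"translation": [10, 34.5, 0], "roll": 0}, {"translation": [10, 34.5, 0], "roll": 0}, {"translation": [10, 34.5, 0], "roll": 0}]}}

```text
t: 14.98
tcp_pos: [0.6788, 0.263, 0.315]
eef_rot: [-0.73, -3.056, -0.0]
contact_force: [0.5, 0.3, 0.1]
opening: 0.07
grasp_force: 0.0
```

>>> {"fn": "jog_arm", "kwargs": {"moves": [{"translation": [0, 0, 0], "roll": 0}, {"translation": [0, 0, 0], "roll": 0}, {"translation": [0, 0, 0], "roll": 0}]}}

```text
t: 15.23
tcp_pos: [0.6789, 0.2605, 0.3145]
eef_rot: [-0.729, -3.055, 0.001]
contact_force: [-0.0, -0.2, -0.1]
opening: 0.0702
grasp_force: 0.0
```

```bash
python3 - <<'E'
from h import *
from scipy.optimize import least_squares
where();save("wrist","w10")
W={}
for n,g in(("w1",(354.,120.)),("w10",None)):
    im,c=load(n);b=mask(im,(105,120,40),(125,255,255));b[300:]=0
    ks=[k for k in blobs(b,1500) if (g is None or cv2.pointPolygonTest(k.reshape(-1,1,2),g,False)>=0)]
    for q in ks:
        P=np.array([onz(c,p,.032)[:2] for p in q])*1e3;m=P.mean(0)
        if np.hypot(*(m-[600,298]))>40:continue
        f=least_squares(lambda v:np.linalg.norm(P-v[:2],axis=1)-v[2],[*m,46],loss="soft_l1")
        print(n,"disc",f.x.round(1),np.abs(f.fun).mean().round(2),"px",q.mean(0).round(1))
    w=mask(im,(0,0,190),(180,70,255));w[300:]=0
    ps=sorted([k.mean(0) for k in blobs(w,5) if np.hypot(*(onz(c,k.mean(0),.05)[:2]-[.6,.298]))<.05],key=lambda p:onz(c,p,.05)[0])
    print(np.round(ps,1).tolist());W[n]=(c,ps)
    for z in(.032,.066):
        e=[onz(c,p,z)[:2]*1e3 for p in ps];print(z,np.round(e,1).tolist())
for i in(0,1):
    try:print("mark",i,tri([ray(W[n][0],W[n][1][i]) for n in W])[0].round(4))
    except Exception as ex:print(ex)
E
```

```text
t 15.23 tcp [678.9 260.5 314.5] ang x 153.16 tilt [-0.04 -0.05] F [-0.  -0.2 -0.1] op 70.2 g 0.0 q6 -0.77
w1 disc [599.9 300.   44.7] 0.67 px [355.3 124.4]
[[325.0, 145.3], [384.5, 105.6]]
0.032 [[566.2, 316.8], [635.7, 281.9]]
0.066 [[566.9, 317.9], [630.5, 286.0]]
w10 disc [600.2 300.2  44.8] 0.25 px [318.3 117.5]
[[318.0, 82.0], [318.6, 152.5]]
0.032 [[565.2, 317.8], [635.1, 283.2]]
0.066 [[569.3, 315.6], [633.4, 283.9]]
mark 0 [0.5664 0.3171 0.042 ]
mark 1 [0.6344 0.2832 0.0417]
```

View pics/w10.png

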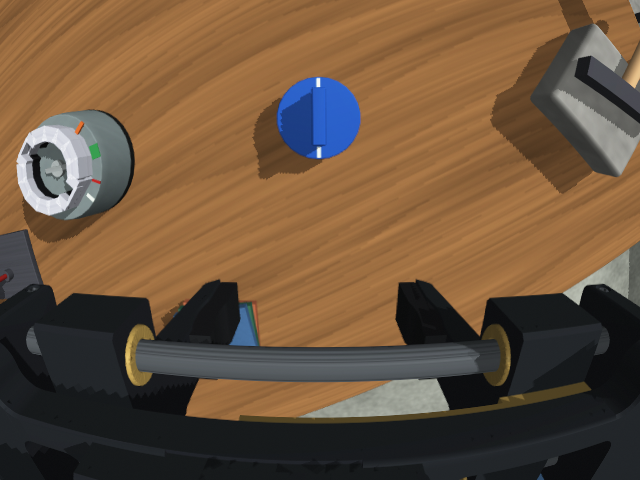

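Lid disc centre at (318,117), bar vertical in the picture between white marks (318,82) and (318,152), so the tool is already in line with it.

```bash
python3 - <<'E'
from h import *
togo([.6001,.3002,.058],153.5)
E
```

```text
t 15.28 tcp [679.2 259.6 314.8] ang x 153.09 tilt [-0.01 -0.04] F [ 0.2  0.4 -0.2] op 70.2 g 0.0 q6 -0.77
tool move mm [ 88.9   0.6 256.8] roll -0.0071
```

>>> {"fn": "jog_arm", "kwargs": {"moves": [{"translation": [30, 0, 25], "roll": -0.007}, {"translation": [30, 0.5, 25], "roll": 0}, {"translation": [20, 0, 30], "roll": 0}, {"translation": [9, 0, 35], "roll": 0}, {"translation": [0, 0, 35], "roll": 0}, {"translation": [0, 0, 25], "roll": 0}, {"translation": [0, 0, 15], "roll": 0}, {"translation": [0, 0, 10], "roll": 0}, {"translation": [0, 0, 0], "roll": 0}, {"translation": [0, 0, 0], "roll": 0}], "gripper": 60}}

```text
t: 16.12
tcp_pos: [0.6008, 0.2995, 0.1152]
eef_rot: [0.723, 3.057, 0.0]
contact_force: [0.4, 0.1, 1.4]
opening: 0.06
grasp_force: 0.0
```

```bash
python3 - <<'E'
from h import *
togo([.6001,.3002,.058],153.5)
E
```

```text
t 16.12 tcp [600.8 299.5 115.2] ang x 153.41 tilt [ 0.01 -0.  ] F [0.4 0.1 1.4] op 60.0 g 0.0 q6 -0.68
tool move mm [ 0.9  0.3 57.2] roll -0.0017
```

>>> {"fn": "jog_arm", "kwargs": {"moves": [{"translation": [1, 0.3, 20], "roll": 0}, {"translation": [0, 0, 17], "roll": 0}, {"translation": [0, 0, 12], "roll": 0}, {"translation": [0, 0, 8], "roll": 0}, {"translation": [0, 0, 0], "roll": 0}, {"translation": [0, 0, 0], "roll": 0}]}}

```text
t: 16.62
tcp_pos: [0.6, 0.3012, 0.0582]
eef_rot: [0.721, 3.058, 0.0]
contact_force: [0.5, -0.1, 0.9]
opening: 0.0597
grasp_force: 0.0
```

>>> {"fn": "jog_arm", "kwargs": {"moves": [{"translation": [0, 0, 0], "roll": 0}, {"translation": [0, 0, 0], "roll": 0}, {"translation": [0, 0, 0], "roll": 0}, {"translation": [0, 0, 0], "roll": 0}, {"translation": [0, 0, 0], "roll": 0}, {"translation": [0, 0, 0], "roll": 0}, {"translation": [0, 0, 0], "roll": 0}, {"translation": [0, 0, 0], "roll": 0}, {"translation": [0, 0, 0], "roll": 0}], "gripper": 5, "squeeze": 50}}

```text
t: 17.37
tcp_pos: [0.5997, 0.3012, 0.0578]
eef_rot: [0.72, 3.058, 0.0]
contact_force: [-0.3, 0.8, 0.4]
opening: 0.0133
grasp_force: 50.0
```

```bash
python3 - <<'E'
from h import *
where()
E
```

```text
t 17.37 tcp [599.7 301.2  57.8] ang x 153.49 tilt [0.   0.01] F [-0.3  0.8  0.4] op 13.3 g 50.0 q6 -0.68
```

>>> {"fn": "jog_arm", "kwargs": {"moves": [{"translation": [0, 0, -10], "roll": 0}, {"translation": [0, 0, -30], "roll": 0}, {"translation": [0, 0, -35], "roll": 0}, {"translation": [0, 0, -35], "roll": 0}, {"translation": [0, 0, -30], "roll": 0}, {"translation": [-2, -20, 0], "roll": 0}, {"translation": [-4, -32, 0], "roll": 0}, {"translation": [-4, -32, 0], "roll": 0}, {"translation": [-4, -32, 0], "roll": 0}, {"translation": [-4, -32, 0], "roll": 0}]}}

```text
t: 18.2
tcp_pos: [0.5486, 0.1595, 0.198]
eef_rot: [-0.719, -3.058, 0.0]
contact_force: [0.8, 0.1, -1.8]
opening: 0.0134
grasp_force: 50.0
```

>>> {"fn": "jog_arm", "kwargs": {"moves": [{"translation": [-4, -32, 0], "roll": 0}, {"translation": [-4, -32, 0], "roll": 0}, {"translation": [-4, -32, 0], "roll": 0}, {"translation": [-4, -32, 0], "roll": 0}, {"translation": [-2, -20, 0], "roll": 0}, {"translation": [0, -10, 0], "roll": -0.05}, {"translation": [0, 0, 0], "roll": -0.1}, {"translation": [0, 0, 0], "roll": -0.1}, {"translation": [0, 0, 0], "roll": -0.1}, {"translation": [0, 0, 0], "roll": -0.1}]}}

```text
t: 19.03
tcp_pos: [0.4948, 0.011, 0.1981]
eef_rot: [-0.013, -3.141, 0.0]
contact_force: [-0.7, -0.4, -2.0]
opening: 0.0138
grasp_force: 50.0
```

>>> {"fn": "jog_arm", "kwargs": {"moves": [{"translation": [0, 0, 0], "roll": -0.1}, {"translation": [0, 0, 0], "roll": -0.1}, {"translation": [0, 0, 0], "roll": -0.1}, {"translation": [0, 0, 0], "roll": -0.1}, {"translation": [0, 0, 0], "roll": 0}, {"translation": [0, 0, 0], "roll": 0}, {"translation": [0, 0, 0], "roll": 0}]}}

```text
t: 19.62
tcp_pos: [0.4951, 0.0113, 0.1979]
eef_rot: [0.601, -3.084, -0.0]
contact_force: [-0.6, 0.3, -2.0]
opening: 0.0135
grasp_force: 50.0
```

```bash
python3 - <<'E'
from h import *
togo([.4953,.0106,.170],202.2)
im,c=save("wrist","w11")
E
```

```text
t 19.62 tcp [495.1  11.3 197.9] ang x -157.96 tilt [-0.  0.] F [-0.6  0.3 -2. ] op 13.5 g 50.0 q6 -1.98
tool move mm [ 0.1 -0.7 27.9] roll -0.0027
```

>>> {"fn": "jog_arm", "kwargs": {"moves": [{"translation": [0, -0.7, 15], "roll": -0.002}, {"translation": [0, 0, 15], "roll": 0}, {"translation": [0, 0, 6], "roll": 0}, {"translation": [0, 0, 4], "roll": 0}, {"translation": [0, 0, 3], "roll": 0}, {"translation": [0, 0, 3], "roll": 0}, {"translation": [0, 0, 0], "roll": 0}, {"translation": [0, 0, 0], "roll": 0}]}}

```text
t: 20.33
tcp_pos: [0.4958, 0.0106, 0.1521]
eef_rot: [-0.607, 3.082, -0.0]
contact_force: [0.0, 0.6, -1.0]
opening: 0.0137
grasp_force: 50.0
```

>>> {"fn": "jog_arm", "kwargs": {"moves": [{"translation": [0, 0, 3], "roll": 0}, {"translation": [0, 0, 3], "roll": 0}, {"translation": [0, 0, 0], "roll": 0}]}}

```text
t: 20.58
tcp_pos: [0.4952, 0.0106, 0.1453]
eef_rot: [0.607, -3.082, -0.0]
contact_force: [-0.4, 0.5, -2.2]
opening: 0.0138
grasp_force: 50.0
```

```bash
python3 - <<'E'
from h import *
where()
E
```

```text
t 20.58 tcp [495.2  10.6 145.3] ang x -157.7 tilt [-0.03 -0.  ] F [-0.4  0.5 -2.2] op 13.8 g 50.0 q6 -1.99
```

>>> {"fn": "jog_arm", "kwargs": {"moves": [{"translation": [0, 0, 3], "roll": 0}, {"translation": [0, 0, 3], "roll": 0}, {"translation": [0, 0, 3], "roll": 0}, {"translation": [0, 0, 1], "roll": 0}, {"translation": [0, 0, 1], "roll": 0}, {"translation": [0, 0, 0], "roll": 0}, {"translation": [0, 0, 0], "roll": 0}]}}

```text
t: 21.17
tcp_pos: [0.4955, 0.0106, 0.1347]
eef_rot: [0.608, -3.082, -0.0]
contact_force: [-0.3, 0.3, -1.8]
opening: 0.0136
grasp_force: 50.0
```

>>> {"fn": "jog_arm", "kwargs": {"moves": [{"translation": [0, 0, 0.5], "roll": 0}, {"translation": [0, 0, 0.5], "roll": 0}, {"translation": [0, 0, 0], "roll": 0}]}}

```text
t: 21.42
tcp_pos: [0.4955, 0.0106, 0.1337]
eef_rot: [-0.608, 3.082, -0.0]
contact_force: [-0.4, -0.4, -2.3]
opening: 0.0136
grasp_force: 50.0
```

Not touching yet; a little further.

>>> {"fn": "jog_arm", "kwargs": {"moves": [{"translation": [0, 0, 0.5], "roll": 0}, {"translation": [0, 0, 0.5], "roll": 0}, {"translation": [0, 0, 0], "roll": 0}]}}

```text
t: 21.67
tcp_pos: [0.4956, 0.0106, 0.1337]
eef_rot: [0.608, -3.082, 0.0]
contact_force: [-3.0, 0.9, 4.4]
opening: 0.0136
grasp_force: 50.0
```

>>> {"fn": "jog_arm", "kwargs": {"moves": [{"translation": [0, 0, 0.5], "roll": 0}, {"translation": [0, 0, 0], "roll": 0}, {"translation": [0, 0, 0], "roll": 0}]}}

```text
t: 21.92
tcp_pos: [0.4956, 0.0106, 0.1337]
eef_rot: [-0.608, 3.082, -0.0]
contact_force: [-4.8, 0.2, 7.9]
opening: 0.0135
grasp_force: 50.0
```

>>> {"fn": "jog_arm", "kwargs": {"moves": [{"translation": [0, 0, 0], "roll": 0.06}, {"translation": [0, 0, 0], "roll": 0.06}, {"translation": [0, 0, 0], "roll": 0.06}, {"translation": [0, 0, 0], "roll": 0.06}, {"translation": [0, 0, 0], "roll": 0.06}, {"translation": [0, 0, 0], "roll": 0.06}, {"translation": [0, 0, 0], "roll": 0.06}, {"translation": [0, 0, 0], "roll": 0.06}, {"translation": [0, 0, 0], "roll": 0.06}, {"translation": [0, 0, 0], "roll": 0.06}]}}

```text
t: 22.75
tcp_pos: [0.4965, 0.0109, 0.1337]
eef_rot: [0.334, 3.122, 0.001]
contact_force: [-1.3, 1.6, 5.0]
opening: 0.014
grasp_force: 50.0
```

>>> {"fn": "jog_arm", "kwargs": {"moves": [{"translation": [0, 0, 0], "roll": 0.05}, {"translation": [0, 0, 0], "roll": 0.03}, {"translation": [0, 0, 0], "roll": 0}, {"translation": [0, 0, 0], "roll": 0}]}}

```text
t: 23.08
tcp_pos: [0.4966, 0.0109, 0.1337]
eef_rot: [0.454, 3.106, 0.001]
contact_force: [-0.5, 1.5, 5.0]
opening: 0.0135
grasp_force: 50.0
```

```bash
python3 - <<'E'
from h import *
where();print(bot.state()["moment"].round(2))
for n,C in(("wrist",None),("side",None),("scene",None)):
    im,c=save(n,n+"12")
    for k,lo,hi in(("or",(4,160,110),(15,255,255)),("green",(50,120,40),(85,255,255)),("red",(175,150,80),(180,255,255)),("red",(0,150,80),(3,255,255))):
        for q in blobs(mask(im,lo,hi),4):
            x=onz(c,q.mean(0),.078)[:2]*1e3-[495.9,10.8];r=np.hypot(*x)
            if 45<r<75:print(n,k,q.mean(0).round(1),"r",r.round(1),"cw from mill y (rad, mod pi)",((np.radians(112.2)-np.arctan2(x[1],x[0]))%np.pi).round(3))
E
```

```text
t 23.08 tcp [496.6  10.9 133.7] ang x 163.35 tilt [0.13 0.02] F [-0.5  1.5  5. ] op 13.5 g 50.0 q6 -1.31
[0.14 0.28 0.03]
wrist or [428.4 259. ] r 59.2 cw from mill y (rad, mod pi) 0.578
wrist or [206.  276.5] r 61.6 cw from mill y (rad, mod pi) 0.611
wrist green [424.8 248.7] r 57.5 cw from mill y (rad, mod pi) 0.472
wrist green [208.5 265.3] r 59.4 cw from mill y (rad, mod pi) 0.72
wrist green [426.7 267.7] r 58.4 cw from mill y (rad, mod pi) 0.662
wrist green [245.  159.2] r 68.7 cw from mill y (rad, mod pi) 1.691
wrist green [209.1 284.4] r 60.8 cw from mill y (rad, mod pi) 0.534
wrist red [222.1 214.9] r 58.0 cw from mill y (rad, mod pi) 1.225
scene or [264.3 225.1] r 63.1 cw from mill y (rad, mod pi) 0.542
```

>>> {"fn": "jog_arm", "kwargs": {"moves": [{"translation": [0, 0, 0], "roll": 0}, {"translation": [0, 0, 0], "roll": 0}, {"translation": [0, 0, 0], "roll": 0}, {"translation": [0, 0, 0], "roll": 0}, {"translation": [0, 0, 0], "roll": 0}, {"translation": [0, 0, 0], "roll": 0}, {"translation": [0, 0, 0], "roll": 0}, {"translation": [0, 0, 0], "roll": 0}, {"translation": [0, 0, 0], "roll": 0}, {"translation": [0, 0, 0], "roll": 0}]}}

```text
t: 24.07
tcp_pos: [0.4966, 0.0109, 0.1337]
eef_rot: [0.454, 3.106, 0.001]
contact_force: [0.2, 2.3, 5.1]
opening: 0.0136
grasp_force: 50.0
```

```bash
python3 - <<'E'
from h import *
where();im,c=save("wrist","w13")
for q in blobs(mask(im,(4,160,110),(15,255,255)),4):
    x=onz(c,q.mean(0),.078)[:2]*1e3-[495.9,10.8]
    if 45<np.hypot(*x)<75:print(q.mean(0).round(1),((np.radians(112.2)-np.arctan2(x[1],x[0]))%np.pi).round(3))
save("side","side13")
for n in("s7","side12","side13"):
    y=mask(cv2.imread(f"pics/{n}.png")[:,:,::-1].copy(),(20,150,60),(32,255,255))
    for q in blobs(y,60):
        b=cv2.boundingRect(q)
        if 250<b[0]<360 and b[1]>250:print(n,b,cv2.contourArea(q))
E
```

```text
t 24.07 tcp [496.6  10.9 133.7] ang x 163.35 tilt [0.13 0.02] F [0.2 2.3 5.1] op 13.6 g 50.0 q6 -1.31
[428.4 259. ] 0.578
[206.  276.5] 0.611
s7 (305, 328, 16, 57) 375.5
s7 (321, 343, 5, 25) 66.5
side12 (305, 328, 16, 57) 373.5
side12 (321, 343, 5, 24) 68.5
side13 (305, 328, 16, 57) 373.0
side13 (321, 342, 5, 25) 70.5
```

The pointers hold steady at about 0.595 rad in the middle of the green marks, and the cover hangs still. Handing in.

```bash
python3 -c "
from cell import bot
print(bot.close_job())"
```

```text
the job is handed in; nothing more can be done
None
```

The job is handed in at about 24 s: the cover hangs by its eye on the hook, and the lid is fully home, still gripped and held with the pointers at about 0.6 rad, inside the green marks.

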